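# Put the resin bench's bottle, jars and brushes back in their holders

### The arm

A 7-joint arm with a two-finger parallel gripper is mounted at the origin on a cart in front of the work surface, level with it; the furniture and walls round the work are solid. World frame = base frame: x ahead of the robot, y to its left, z up, the work surface at z = 0. Lengths are in mm, angles in rad, forces in N, time in s.
With the tool pointing down it reaches from about 400 to 900 mm from the base axis. Payload 5.6 kg.
Tool frame: the origin (TCP) lies midway between the tips of the shut fingers; the grasp point (between the pads) lies 19 mm behind it; z points along the fingers, y is the line along which they close (so a half turn about z gives the same grasp; the last joint's range is limited). The gripper opens to 92 mm and grips with 3 to 60 N. Pads are 20 mm wide; open, the fingers measure 128 mm over their backs; the gripper's body (75 mm by 189 mm) begins 69 mm behind the grasp point.
Start: joints at [1.158, 0.468, -0.012, 1.603, 0.006, 1.071, -0.056], TCP at [234.889, -606.083, 214.592] pointing down, gripper open.
Joint ranges: [-2.53, 2.53], [-0.31, 2.02], [-1.57, 1.55], [0.28, 2.44], [-1.29, 4.43], [0.15, 1.84], [-2.92, 2.92]. Speed limits (rad/s): [2.57, 2.57, 3.14, 3.14, 3.14, 3.14, 3.14].

### API

Orientations are given as a rotation vector (axis times angle).
In Python, from cell import robot, grip, kin, viewer gives the robot as it stands. Calls block until the motion is done:
- robot.movep(position, orientation): joint-space move of the TCP to a pose.
- robot.servo_line(position, feed=150, rotation=None): straight line of the TCP; rotation=None keeps the orientation; feed is the mean speed in mm/s.
- robot.goto_joints(angles): joint-space move.
- grip(opening, newtons=None): opening from 0.0 (shut) to 1.0 (fully open); newtons is the grip in N (None keeps the last); returns when the fingers have stopped.
- robot.hold(seconds).
- kin.ik(position, orientation): joint angles nearest the present ones, or None.
- robot.observe(): the state.
- viewer.read_camera(name): name is "side" or "top"; returns the picture (400x640x3 uint8, red, green, blue); there is no depth.
- viewer.camera_info(name): a dict with "camera_matrix" (3x3 intrinsics, pixels), "R" (3x3) and "t" (3): a world point X has camera coordinates R X + t. Camera axes: x right, y down, z forward; pixel columns grow to the right and rows downward; lengths in mm; the calibration is good to about 2 mm. A picture is of the moment at which its call begins. camera_info takes no time and is no camera call.
A pose or a line that the arm cannot do raises robot.IKError and nothing moves.
- robot.job_done(): hands the job in; it is judged then, once.
Trained networks look in the newest picture that a camera, given by its name, has taken for a name from the list of things; names that differ only in an ending like _2 or _b are one class to them, and where a whole thing is asked for, a point or a joint stands for the part that bears it (a point fixed in the world has none). Each returns a list of dicts, best first, with "confidence" (0 to 1); they miss things now and then, are a little off and sometimes report something else, mostly with a low value. They report only what shows in the picture. A call takes as long as a camera call. They do not tell look-alikes from the thing itself.
- viewer.silhouettes(name, camera): "mask" (400x640 bool, what is visible of it).
- viewer.pinpoint(name, camera): "at" ([x, y, z] in mm, in the coordinates of the camera as it stood for that picture, good to about 4 mm: a listed point, or the origin of a listed thing).
The state is a dict: "t": time; "joints": joint angles; "joint_velocities": joint speeds; "joint_torque": joint torques, N m; "tcp_pos": TCP position; "tcp_rot": TCP orientation; "contact_force": force on the tool from outside, world axes, zero at the start; "wrist_torque": the same for the moment, N m; "grip_width": opening from 0.0 (shut) to 1.0 (fully open); "grip_force": force on a finger pad.
Only numpy, scipy, OpenCV 4.12 (cv2) and the standard library are available. Lean on these libraries where they do the work, as an engineer would, in place of code of your own. Each camera call takes 0.05 s, during which the arm holds its last target. There are 200 camera calls.

### The job

The pour is finished, so sort the loose resin things on the front of the table back into their holders: stand the white resin bottle in the free well of the bottle stand, set the two loose pigment jars in the free nests of the jar tray, and lay the two brushes across both rails of the brush rest, one in each bay between the pins. Set each thing down without dropping it, fully seated and the bottle and jars upright, and do not disturb the bottle and the jar that are already put away.

Things in the scene. Friction and masses are not known exactly. Their poses are not given: they have to be found in the camera images.
- loose_bottle: White squeeze bottle of resin with a pointed nozzle, 102 mm high, 46 g: round body 33 mm wide up to 64 mm, collar 20 mm wide from 65 to 74 mm, then the nozzle; origin at the centre of its underside, z up. Stands loose on the front of the table or the 2 mm mat there, to be put away.
- jar_a: Pigment jar with a white screw lid and pink contents, 40 mm wide, 36 mm high, 28 g; lid 39.6 mm wide from 24 to 35 mm up (grip there), clear body 38 mm wide below; origin at the centre of its underside, z up. Loose on the front of the table or the 2 mm mat there, to be put away.
- jar_b: Pigment jar with a black screw lid, 40 mm wide, 36 mm high, 28 g; lid 39.6 mm wide from 24 to 35 mm up (grip there), clear body 38 mm wide below; origin at the centre of its underside, z up. Loose on the front of the table or the 2 mm mat there, to be put away.
- brush_a: One of two like brushes: flat paint brush with a red lacquered handle, 164 x 10 x 8 mm, 20 g, lying on the table or the 2 mm mat, its handle's end pointing roughly away from the robot; origin mid-length on its underside; own y towards the handle's end, x across it (grip this way), z up. The handle is about 9 mm wide; it balances about 18 mm from mid-length towards the handle's end.
- brush_b: The other of two like brushes: flat paint brush with a red lacquered handle, 164 x 10 x 8 mm, 20 g, lying on the table or the 2 mm mat, its handle's end pointing roughly away from the robot; origin mid-length on its underside; own y towards the handle's end, x across it (grip this way), z up. The handle is about 9 mm wide; it balances about 18 mm from mid-length towards the handle's end.
- bottle_stand: Fixed wooden block, 78 x 138 mm, 28 mm high, with two round wells. Origin at the centre of its underside; y along the row of wells, x across, z up. Wells 42 mm wide (48 at the chamfered mouth), floor 8 mm above the underside, centres at x = 0, y = +31 mm (taken by the dark bottle) and y = -31 mm (free).
- jar_tray: Fixed plywood tray, 78 x 204 mm, 14 mm high (17 at its two long edge strips), with a row of three round nests. Origin at the centre of its underside; y along the row, x across, z up. Nests 50 mm wide (56 at the chamfered mouth), floor 4 mm above the underside, centres at x = 0, y = +62 mm (taken by a jar), 0 and -62 mm (free).
- brush_rest: Fixed wooden rest: two rails 124 mm long, 12 thick, tops 26 mm up, centres at x = +-28 mm, open between them above an 8 mm high strip; pins on them (tops 45 mm up) mark off two bays. Origin at the centre of its underside, y along the rails, z up. Brushes lie along x, either way round, over both rails, in the bays centred at y = +32 and -32 mm, 32 mm free between the pin heads.
- stood_bottle: Dark, nearly black squeeze bottle of resin with a pointed nozzle, 102 mm high, 46 g: round body 33 mm wide up to 64 mm, collar 20 mm wide from 65 to 74 mm, then the nozzle; origin at the centre of its underside, z up. Already put away in a well of the bottle stand; loose there.
- stood_jar: Pigment jar with a white screw lid and pale yellow contents, 40 mm wide, 36 mm high, 28 g; lid 39.6 mm wide from 24 to 35 mm up (grip there), clear body 38 mm wide below; origin at the centre of its underside, z up. Already put away in an end nest of the jar tray; loose there.
There are look-alikes about, which are no part of the job. What is shaped like the jar_a but turquoise is not meant.

How it is judged:
By the outcome, as a careful person would: the job done as asked, in the order asked, and still so for the second after the job is handed in, with the robot touching nothing.
It also fails if it takes over 112 s, if anything falls off the work surface, if the arm or the gripper's body presses on something with over 40 N, if the wrist force passes 120 N, or if a joint passes its speed limit or range.

## Working session

There is one attempt and no reset: what is moved stays moved. The work goes in short steps, each a Python script; the robot and the scene stay as the last script left them, time stands still between calls to the robot, and variables do not carry over. Pictures are saved under pics/ and viewed, at most 14 in all, crops included, and the job is handed in when it is done.

```bash
ls; mkdir -p pics; python3 - <<'E'
from cell import robot, grip, kin, viewer
import cv2,numpy as np
for c in("top","side"):
    im=viewer.read_camera(c); cv2.imwrite(f"pics/{c}0.png",im[:,:,::-1])
    i=viewer.camera_info(c); print(c,i); R=np.array(i["R"]);t=np.array(i["t"])
    for n in("loose_bottle","jar_a","brush_a","bottle_stand","jar_tray","brush_rest"):
        for d in viewer.pinpoint(n,c):
            a=np.array(d["at"]); u=np.array(i["camera_matrix"])@a
            print(n,round(d["confidence"],2),(R.T@(a-t)).round(1),(u[:2]/u[2]).round())
o=robot.observe();print(o["t"],o["tcp_rot"])
E
```

```text
pics
top {'camera_matrix': array([[457.09893561,   0.        , 321.03317863],
       [  0.        , 457.09893561, 199.82670767],
       [  0.        ,   0.        ,   1.        ]]), 'R': array([[ 0.00247435, -0.99972142,  0.02347235],
       [-0.99518629, -0.00476137, -0.09788549],
       [ 0.09796999, -0.02311715, -0.99492084]]), 't': array([  51.17681429,  506.21646916, 1359.96642222])}
loose_bottle 0.43 [448.5 -55.3  -2. ] [356. 219.]
jar_a 0.67 [437.8 340.1   2.4] [227. 222.]
jar_a 0.54 [411.  415.8   0.6] [201. 231.]
jar_a 0.44 [ 440.9 -155.4   -2.3] [388. 222.]
brush_a 0.65 [439.5 233.7   2.4] [262. 222.]
brush_a 0.6 [437.9 132.4   2. ] [295. 223.]
jar_tray 0.91 [ 6.276e+02 -3.300e+00 -6.000e-01] [339. 162.]
brush_rest 0.92 [ 6.080e+02 -2.248e+02  4.000e-01] [410. 168.]
side {'camera_matrix': array([[489.12568111,   0.        , 320.75756178],
       [  0.        , 489.12568111, 201.72123255],
       [  0.        ,   0.        ,   1.        ]]), 'R': array([[-0.96816946, -0.24991186,  0.01385485],
       [-0.17050353,  0.61799017, -0.76747423],
       [ 0.18323875, -0.74540741, -0.64093007]]), 't': array([ 544.85711821,   80.73647104, 1286.56401999])}
loose_bottle 0.6 [454.7 -56.5   2.5] [362. 190.]
jar_a 0.88 [ 4.113e+02  4.157e+02 -2.000e-01] [341. 326.]
jar_a 0.67 [ 443.9 -157.8   -0.7] [372. 171.]
brush_a 0.6 [430.9 132.4   1.7] [357. 236.]
brush_a 0.59 [ 6.088e+02 -2.245e+02 -2.000e-01] [324. 151.]
brush_a 0.57 [438.2 229.8   2.3] [347. 262.]
brush_a 0.35 [437.6 343.3   2.2] [336. 297.]
bottle_stand 0.96 [612.5 247.8   6.1] [276. 252.]
jar_tray 0.83 [630.7  -9.3  -1.5] [299. 191.]
brush_rest 0.58 [ 605.9 -224.2    3.3] [325. 151.]
0.7 [ 3.08796019e+00  5.77480320e-01 -1.19861616e-06]
```

View pics/top0.png

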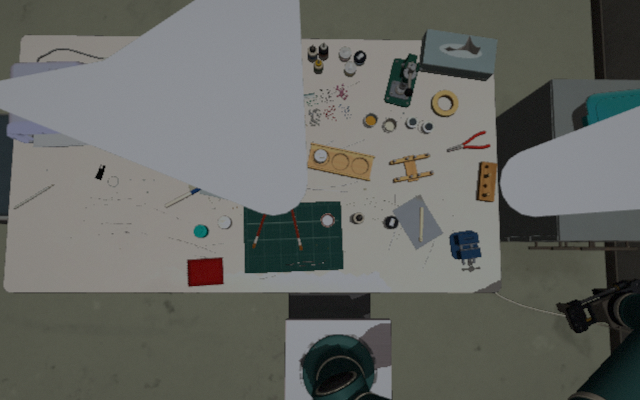

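View pics/side0.png

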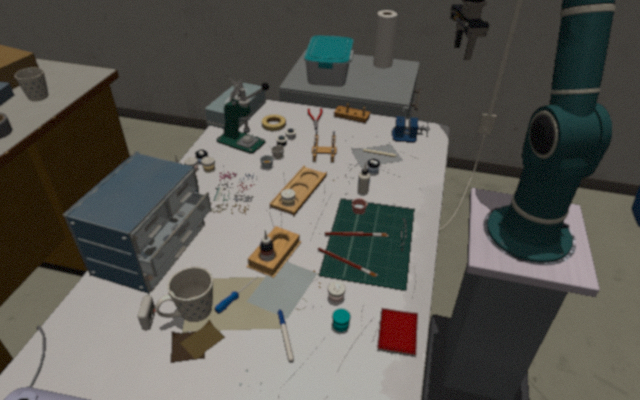

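```bash
python3 - <<'E'
import cv2,numpy as np
t=cv2.imread("pics/top0.png");s=cv2.imread("pics/side0.png")
r=lambda a,f:cv2.resize(a,None,fx=f,fy=f,interpolation=cv2.INTER_CUBIC)
cv2.imwrite("pics/c1.png",r(t[135:285,185:450],3))
cv2.imwrite("pics/c2.png",cv2.convertScaleAbs(r(s[120:345,235:430],2.66),alpha=1.3))
E
```

```text
(no output)
```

View pics/c1.png

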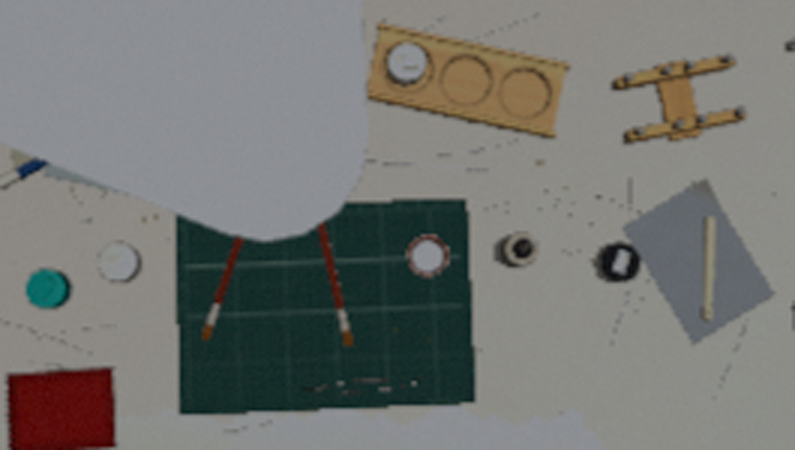

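View pics/c2.png

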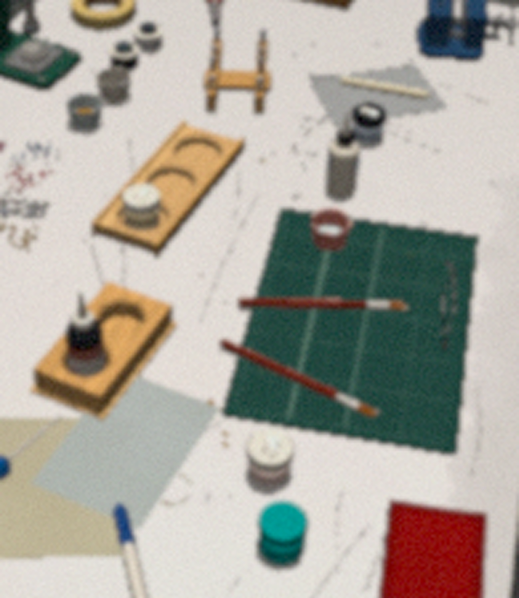

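```bash
python3 - <<'E'
import cv2,numpy as np
s=cv2.imread("pics/side0.png");t=cv2.imread("pics/top0.png")
r=lambda a:cv2.resize(a,(390,290),interpolation=cv2.INTER_CUBIC)
a=np.vstack([np.hstack([r(s[276:306,316:356]),r(s[190:220,340:380])]),np.hstack([r(s[161:206,338:398]),r(s[180:210,268:308])])])
h=cv2.cvtColor(a,cv2.COLOR_BGR2HSV).astype(float);h[...,1]*=1.8;h[...,2]*=1.3
cv2.imwrite("pics/c3.png",cv2.cvtColor(h.clip(0,255).astype(np.uint8),cv2.COLOR_HSV2BGR))
E
```

```text
(no output)
```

View pics/c3.png

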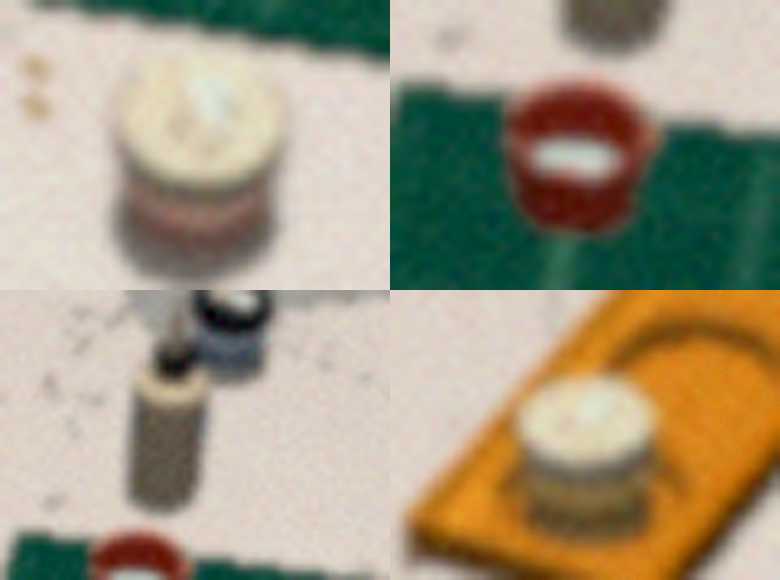

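```bash
cat > fit.py <<'E'
import cv2,numpy as np
from scipy.optimize import minimize
from cell import viewer
C={c:viewer.camera_info(c) for c in("top","side")}
def proj(P,c):
    i=C[c]; q=(np.asarray(P,float)@np.array(i["R"]).T+i["t"])@np.array(i["camera_matrix"]).T
    return q[:,:2]/q[:,2:]
def cyl(r,z0,z1,y=0,x=0):
    a=np.linspace(0,2*np.pi,40,endpoint=False)
    return np.array([[x+r*np.cos(b),y+r*np.sin(b),z] for b in a for z in(z0,z1)])
def box(sx,sy,z0,z1,x=0,y=0):
    return np.array([[x+i*sx/2,y+j*sy/2,z] for i in(-1,1) for j in(-1,1) for z in(z0,z1)])
def bottle(y=0,z=0): return [cyl(16.5,z,z+64,y),cyl(10,z+65,z+74,y)]
M=dict(jar=[cyl(19.8,24,35),cyl(19,0,24)],brush=[box(10,164,2,9)],
 stand=[box(78,138,0,28)], tray=[box(78,204,0,14)],
 rest=[box(12,124,0,26,28),box(12,124,0,26,-28)],bottle=bottle())
def render(m,p,c,S=4):
    x,y,w=p; R=np.array([[np.cos(w),-np.sin(w),0],[np.sin(w),np.cos(w),0],[0,0,1]])
    im=np.zeros((400*S,640*S),np.uint8)
    for part in m:
        uv=((proj(part@R.T+[x,y,0],c)+.5)*S-.5).astype(np.float32)
        cv2.fillConvexPoly(im,np.round(cv2.convexHull(uv)).astype(np.int32),255)
    return cv2.resize(im,(640,400),interpolation=cv2.INTER_AREA)/255.
def get(name,c,p,cls=None):
    """visible mask nearest to projected point p"""
    uv=proj([p],c)[0]; best=None
    for d in viewer.silhouettes(name,c):
        v,u=np.nonzero(d["mask"]); e=np.hypot(u.mean()-uv[0],v.mean()-uv[1])
        if e<14 and(best is None or e<best[0]): best=(e,d["mask"])
    return None if best is None else best[1]
def fit(m,p0,masks,ign={},yaw=True):
    def cost(q):
        p=(p0[0]+q[0],p0[1]+q[1],p0[2]+(q[2]/60 if yaw else 0)); s=0
        for c,k in masks.items():
            r=render(m,p,c); w=1-ign.get(c,np.zeros((400,640)))
            s+=1-(np.minimum(r,k)*w).sum()/(np.maximum(r,k)*w).sum()
        return s/len(masks)
    n=3 if yaw else 2
    s0=np.vstack([np.zeros(n),8*np.eye(n)])-2
    r=minimize(cost,np.zeros(n),method="Nelder-Mead",options=dict(initial_simplex=s0,xatol=.1,fatol=1e-4))
    return np.array([p0[0]+r.x[0],p0[1]+r.x[1],p0[2]+(r.x[2]/60 if yaw else 0)]),r.fun
E
cat > meas.py <<'E'
from fit import *
from cell import robot
for c in("top","side"): viewer.read_camera(c)
lamp=np.zeros((400,640));lamp[:222]=1
lt=np.zeros((400,640));lt[:,:313]=1
J=[("bottle","loose_bottle",(451,-56,0),50,0,{}),("jar","jar_a",(437,341,0),18,0,{}),("jar","jar_b",(442,-156,0),18,0,{}),
("brush","brush_a",(436,233,0),4,-.35,{"top":lamp}),("brush","brush_b",(436,132,0),4,.15,{"top":lamp}),
("stand","bottle_stand",(612,248,0),14,0,{}),("tray","jar_tray",(629,-6,0),7,-.3,{"top":lt}),("rest","brush_rest",(607,-224,0),13,.2,{})]
for m,n,p,zc,w,ig in J:
    mk={}
    for c in("top","side"):
        if m=="stand" and c=="top": continue
        k=get(n,c,(p[0],p[1],zc))
        if k is not None: mk[c]=k.astype(float)
        cv2.imwrite(f"pics/m_{n}_{c}.png",(np.zeros((9,9)) if k is None else k*255).astype(np.uint8))
    for cs in ([list(mk)] if len(mk)<2 else [list(mk)]+[[c] for c in mk]):
        mm=dict((c,mk[c]) for c in cs)
        if mm:
            q,e=fit(M[m],(p[0],p[1],w),mm,ig,m not in("jar","bottle")); print(n,cs,q.round(3),round(e,3),flush=True)
print(robot.observe()["t"])
E
python3 meas.py
```

```text
loose_bottle ['top', 'side'] [451.793 -57.18    0.   ] 0.115
loose_bottle ['top'] [451.714 -57.118   0.   ] 0.074
loose_bottle ['side'] [453.361 -59.733   0.   ] 0.13
jar_a ['top', 'side'] [438.564 342.4     0.   ] 0.119
jar_a ['top'] [438.239 342.233   0.   ] 0.084
jar_a ['side'] [439.117 341.297   0.   ] 0.142
jar_b ['top', 'side'] [ 441.046 -160.615    0.   ] 0.105
jar_b ['top'] [ 440.208 -160.436    0.   ] 0.076
jar_b ['side'] [ 441.836 -160.783    0.   ] 0.108
brush_a ['side'] [ 4.34762e+02  2.30898e+02 -3.70000e-01] 0.959
brush_b ['top', 'side'] [432.562 130.154   1.794] 0.26
brush_b ['top'] [431.969 130.181   1.804] 0.231
brush_b ['side'] [421.963 127.173   1.778] 0.367
bottle_stand ['side'] [ 6.17704e+02  2.49862e+02 -2.09000e-01] 0.28
jar_tray ['top', 'side'] [ 6.30137e+02 -4.79600e+00 -2.04000e-01] 0.199
jar_tray ['top'] [ 6.29102e+02 -4.52000e-01 -1.87000e-01] 0.141
jar_tray ['side'] [ 6.30494e+02 -8.99100e+00 -2.17000e-01] 0.227
brush_rest ['top', 'side'] [ 6.09414e+02 -2.22495e+02  1.79000e-01] 0.429
brush_rest ['top'] [ 6.09085e+02 -2.24407e+02  1.99000e-01] 0.351
brush_rest ['side'] [ 6.11494e+02 -2.25329e+02  1.73000e-01] 0.483
1.55
```

```bash
cat > meas2.py <<'E'
from fit import *
from cell import robot
ims={c:viewer.read_camera(c) for c in("top","side")}
M["tray"]+=[box(6,204,0,17,36),box(6,204,0,17,-36)]
M["rest"]+=[box(56,37,0,8)]+[cyl(4,26,45,y,x) for x in(28,-28) for y in(12,-12,52,-52)]
dil=lambda r:cv2.dilate((r>.05).astype(np.float32),np.ones((3,3)))
lt=np.zeros((400,640));lt[:,:313]=1
S=4;out={c:cv2.resize(ims[c][:,:,::-1].copy(),None,fx=S,fy=S,interpolation=cv2.INTER_CUBIC) for c in ims}
def draw(m,p,col):
    for c in out:
        for part in m:
            R=cv2.Rodrigues(np.array([0,0,float(p[2])]))[0]
            h=cv2.convexHull(((proj(part@R.T+[p[0],p[1],0],c)+.5)*S).astype(np.float32))
            cv2.polylines(out[c],[h.astype(int)],True,col,1)
res={}
for m,n,p,oc in(("stand","bottle_stand",(616,249,-.2),("loose_bottle",bottle(31,8)+[cyl(4,78,110,31)])),("tray","jar_tray",(629,-5,-.2),("jar_a",[cyl(20,4,40,62)])),("rest","brush_rest",(609,-224,.19),None)):
    mk={}
    for c in out:
        if m=="stand" and c=="top": continue
        k=get(n,c,(p[0],p[1],12))
        if k is not None: mk[c]=k.astype(float)
    for cs in [list(mk)]+([[c] for c in mk] if len(mk)>1 else []):
        q=p
        for it in range(2):
            ig={c:(dil(render(oc[1],q,c)) if oc else np.zeros((400,640))) for c in out}
            if m=="tray": ig["top"]=np.maximum(ig["top"],lt)
            q,e=fit(M[m],q,{c:mk[c] for c in cs},ig)
        print(n,cs,q.round(3),round(e,3),flush=True)
        res.setdefault(m,q)
    draw(M[m],res[m],(255,0,255))
w=res["stand"];draw([cyl(24,28,28,31),cyl(24,28,28,-31)],w,(255,255,0))
w=res["tray"];draw([cyl(28,14,14,y) for y in(62,0,-62)],w,(255,255,0))
def ray(uv,c,z):
    i=C[c];R=np.array(i["R"]);d=R.T@np.linalg.solve(i["camera_matrix"],[*uv,1]);o=-R.T@i["t"];return (o+d*(z-o[2])/d[2])[:2]
f=lambda a:(235-.5+(a[0]+.5)/2.66,120-.5+(a[1]+.5)/2.66)
g=lambda a:(185-.5+(a[0]+.5)/3,135-.5+(a[1]+.5)/3)
for n,h,tp,tt in(("a",(222,344),(378,412),(207,337)),("b",(240,303),(408,306),(348,343))):
    H=ray(f(h),"side",6);T=ray(f(tp),"side",6);T2=ray(g(tt),"top",6);d=H-T
    print("brush",n,H.round(1),T.round(1),T2.round(1),"len",np.hypot(*d).round(1),"dir",np.arctan2(d[1],d[0]).round(3))
    mid=(H+T)/2; w=np.arctan2(d[1],d[0])-np.pi/2; draw(M["brush"],(*mid,w),(0,255,0))
for q in((451.8,-57.2,0),): draw(M["bottle"],q,(255,255,0))
for q in((438.5,342.3,0),(441,-160.6,0)): draw(M["jar"],q,(255,255,0))
s=out["side"]
cv2.imwrite("pics/o1.png",s[400+60:1060,980:1680][:600]); cv2.imwrite("pics/o2.png",s[880:1250,900:1640])
cv2.imwrite("pics/o3.png",cv2.resize(out["top"][550:1000,1000:1760],(760,450)))
E
python3 meas2.py
```

```text
bottle_stand ['side'] [ 6.17542e+02  2.48418e+02 -1.65000e-01] 0.129
jar_tray ['top', 'side'] [ 6.29597e+02 -6.13600e+00 -2.04000e-01] 0.095
jar_tray ['top'] [ 6.27916e+02 -1.63700e+00 -1.90000e-01] 0.059
jar_tray ['side'] [ 6.30337e+02 -1.03280e+01 -2.00000e-01] 0.092
brush_rest ['top', 'side'] [ 6.11448e+02 -2.26886e+02  2.17000e-01] 0.236
brush_rest ['top'] [ 6.09618e+02 -2.24937e+02  2.12000e-01] 0.237
brush_rest ['side'] [ 6.12927e+02 -2.28711e+02  1.98000e-01] 0.185
brush a [515.4 210. ] [359.9 255.3] [363.4 256.2] len 162.0 dir -0.284
brush b [512.7 151.5] [354.2 112.5] [357.7 114. ] len 163.2 dir 0.241
```

View pics/o1.png

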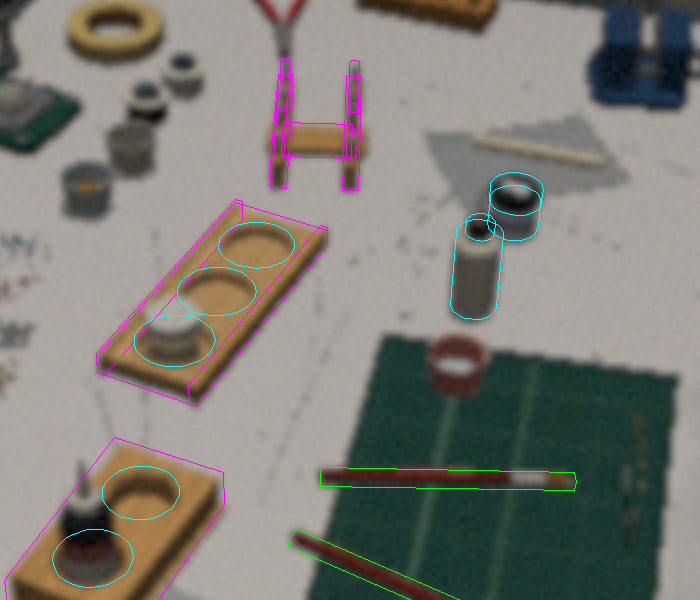

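View pics/o2.png

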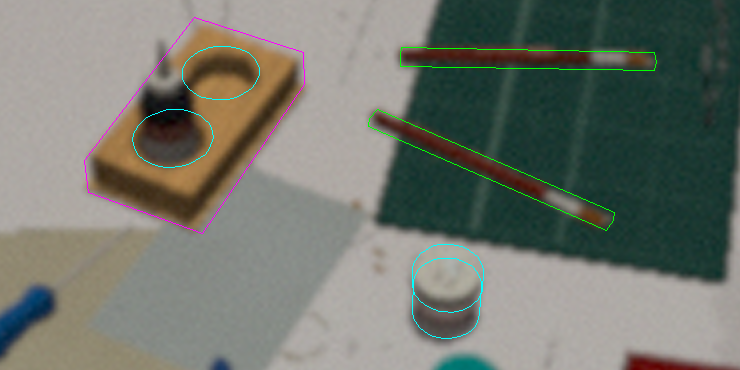

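View pics/o3.png

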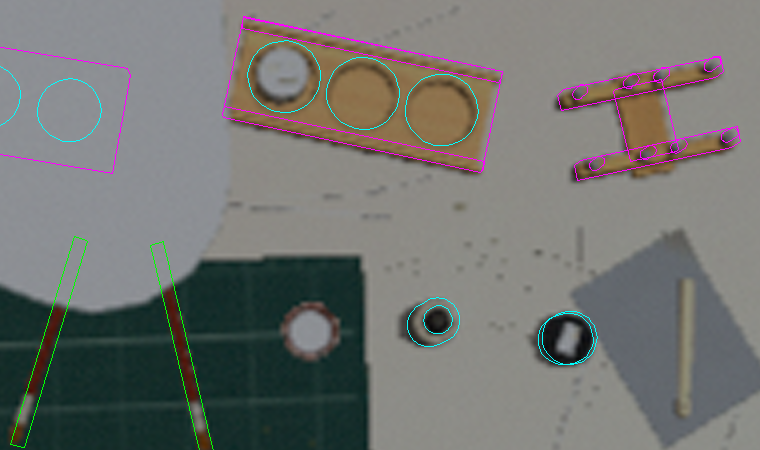

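```bash
cat > meas3.py <<'E'
from fit import *
import meas2 as m2
E
cat > wood.py <<'E'
from fit import *
M["tray"]+=[box(6,204,0,17,36),box(6,204,0,17,-36)]
M["rest"]+=[box(60,37,0,8)]+[cyl(4,26,45,y,x) for x in(28,-28) for y in(12,-12,52,-52)]
dil=lambda r,n=5:cv2.dilate((r>.05).astype(np.float32),np.ones((n,n)))
lt=np.zeros((400,640));lt[:,:313]=1
for m,p,oc in(("stand",(617,248,-.2),bottle(31,8)+[cyl(4,78,110,31)]),("tray",(629,-5,-.2),[cyl(20,4,40,62)]),("rest",(610,-225,.2),None)):
    k={}
    for c in("top","side"):
        if m=="stand" and c=="top":continue
        h=cv2.cvtColor(cv2.imread(f"pics/{c}0.png"),cv2.COLOR_BGR2HSV)
        w=((h[...,0]>8)&(h[...,0]<26)&(h[...,1]>75))*dil(render(M[m],p,c),13)
        k[c]=cv2.morphologyEx(w.astype(np.float32),cv2.MORPH_OPEN if 0 else cv2.MORPH_CLOSE,np.ones((2,2))).astype(float)
    for cs in [list(k)]+([[c] for c in k] if len(k)>1 else []):
        q=p
        for it in range(2):
            ig={c:(dil(render(oc,q,c)) if oc else np.zeros((400,640))) for c in k}
            if m=="tray": ig["top"]=np.maximum(ig["top"],lt)
            q,e=fit(M[m],q,{c:k[c] for c in cs},ig)
        print(m,cs,q.round(3),round(e,3),[(c,int(k[c].sum()),int(render(M[m],q,c).sum())) for c in cs],flush=True)
    for c in k:
        cv2.imwrite(f"pics/w_{m}_{c}.png",k[c]*255)
# jar nests / wells: check holes by pinpoint of loose things stood
from cell import viewer
for c in("top","side"):
    viewer.read_camera(c);i=C[c]
    for n in("stood_jar","stood_bottle","bottle_stand","jar_tray","brush_rest"):
        for d in viewer.pinpoint(n,c): print(c,n,round(d["confidence"],2),(np.array(i["R"]).T@(np.array(d["at"])-i["t"])).round(1))
E
python3 wood.py
```

```text
stand ['side'] [ 6.14080e+02  2.49927e+02 -1.40000e-01] 0.156 [('side', 1302, 1741)]
tray ['top', 'side'] [ 6.25376e+02 -3.99000e+00 -2.09000e-01] 0.114 [('top', 1455, 1734), ('side', 1139, 1488)]
tray ['top'] [ 6.24719e+02 -3.15600e+00 -2.06000e-01] 0.042 [('top', 1455, 1734)]
tray ['side'] [ 6.25787e+02 -1.01970e+01 -2.11000e-01] 0.162 [('side', 1139, 1472)]
rest ['top', 'side'] [ 6.05662e+02 -2.27297e+02  1.92000e-01] 0.374 [('top', 467, 583), ('side', 229, 387)]
rest ['top'] [ 6.05371e+02 -2.27425e+02  2.00000e-01] 0.274 [('top', 467, 585)]
rest ['side'] [ 6.05848e+02 -2.22473e+02  1.92000e-01] 0.471 [('side', 229, 386)]
top stood_jar 0.46 [640.5  55.6  -1.9]
top jar_tray 0.93 [ 6.314e+02 -1.600e+00 -4.000e-01]
top brush_rest 0.86 [ 608.3 -222.9    0.8]
side stood_jar 0.58 [642.   56.    4.4]
side stood_bottle 0.58 [623.5 284.9   7.1]
side bottle_stand 0.56 [614.4 249.9   4. ]
side jar_tray 0.89 [627.9  -6.4  -3.3]
side brush_rest 0.65 [ 609.9 -221.9    2.7][ WARN:0@1.886] global loadsave.cpp:1063 imwrite_ Unsupported depth image for selected encoder is fallbacked to CV_8U.
```

```bash
cat > edge.py <<'E'
from fit import *
from scipy.ndimage import map_coordinates
from scipy.optimize import differential_evolution
def seg(a,b,n=60): return np.linspace(a,b,n)
def rect(sx,sy,z): 
    k=[(sx/2,sy/2,z),(-sx/2,sy/2,z),(-sx/2,-sy/2,z),(sx/2,-sy/2,z)]
    return np.vstack([seg(np.array(k[i]),np.array(k[(i+1)%4])) for i in range(4)])
def circ(r,z,y): return cyl(r,z,z,y)[::2]
E={"stand":np.vstack([rect(78,138,28),circ(24,28,-31)]),
"tray":np.vstack([rect(78,204,17),circ(28,14,-62),circ(28,14,0)]),
"rest":np.vstack([seg(np.array([x+d,-62,26]),np.array([x+d,62,26])) for x in(28,-28) for d in(6,-6)]+[seg(np.array([x-6,y,26]),np.array([x+6,y,26]),12) for x in(28,-28) for y in(62,-62)])}
G={}
for c in C:
    im=cv2.GaussianBlur(cv2.imread(f"pics/{c}0.png").astype(np.float32),(0,0),.8)
    g=np.sqrt(sum(cv2.Sobel(im,cv2.CV_32F,*d)**2 for d in((1,0),(0,1)))).max(2); G[c]=np.minimum(g,90)
def score(P,p,cs):
    R=cv2.Rodrigues(np.array([0,0,float(p[2])]))[0]; s=0
    for c in cs:
        uv=proj(P@R.T+[p[0],p[1],0],c); s+=map_coordinates(G[c],[uv[:,1],uv[:,0]],order=1).mean()
    return -s/len(cs)
for m,p,css in(("stand",(615,249,-.17),[["side"]]),("tray",(629,-4,-.2),[["top"],["side"],["top","side"]]),("rest",(609,-225,.2),[["top"],["side"],["top","side"]])):
    for cs in css:
        r=differential_evolution(lambda q:score(E[m],q,cs),[(p[0]-9,p[0]+9),(p[1]-9,p[1]+9),(p[2]-.1,p[2]+.1)],seed=1,popsize=25)
        print(m,cs,r.x.round(3),round(r.fun,1))
E
python3 edge.py
```

```text
stand ['side'] [ 6.17899e+02  2.49520e+02 -2.10000e-01] -84.1
tray ['top'] [ 6.27034e+02 -4.61400e+00 -2.17000e-01] -76.1
tray ['side'] [ 6.28367e+02 -2.30400e+00 -2.20000e-01] -83.1
tray ['top', 'side'] [ 6.27899e+02 -4.31200e+00 -2.22000e-01] -79.1
rest ['top'] [ 6.03446e+02 -2.19835e+02  2.01000e-01] -88.2
rest ['side'] [ 6.09093e+02 -2.22142e+02  2.21000e-01] -89.0
rest ['top', 'side'] [ 6.09052e+02 -2.20269e+02  2.26000e-01] -87.3
```

```bash
cat > act.py <<'E'
import numpy as np
from scipy.spatial.transform import Rotation as Ro
from cell import robot, grip, kin, viewer
def rv(a,t=0):
    """tool straight down, fingers closing along world heading a"""
    y=np.array([np.cos(a),np.sin(a),0]);z=np.array([0,0,-1.]);return Ro.from_matrix(np.c_[np.cross(y,z),y,z]).as_rotvec()
def pose(p,a):
    best=None
    for k in(0,np.pi,-np.pi):
        q=kin.ik(list(p),list(rv(a+k)))
        if q is not None:
            s=abs(q[6])+.5*np.abs(np.array(q)-robot.observe()["joints"]).max()
            if best is None or s<best[0]: best=(s,rv(a+k))
    return list(best[1])
def st(m=""):
    o=robot.observe();print(m,"t",round(o["t"],1),"tcp",np.round(o["tcp_pos"],1),"F",np.round(o["contact_force"],1),"w",round(o["grip_width"]*92,1),"gf",round(o["grip_force"],1))
    return o
def pick(xy,a,z,opening,newt,up):
    r=pose((*xy,z+up),a); robot.movep([*xy,z+up],r); grip(opening)
    robot.servo_line([*xy,z],feed=120); st("down"); grip(0.0,newt); st("gripped")
    robot.servo_line([*xy,z+up],feed=150); st("up")
def over(xy,a,z): robot.movep([*xy,z],pose((*xy,z),a)); st("over")
def place(xy,z,opening,up,extra=2.5):
    """lower to z, feeling for the seat, then let go and rise"""
    robot.servo_line([*xy,z+4],feed=90); f0=robot.observe()["contact_force"][2]; h=z+4
    while h>z-extra:
        h-=.5; robot.servo_line([*xy,h],feed=25); f=robot.observe()["contact_force"][2]-f0
        if abs(f)>1.5: break
    st(f"seat h-z={h-z:.1f} f={f:.1f}"); grip(opening); robot.hold(.2)
    robot.servo_line([*xy,h+up],feed=130); st("rise")
E
python3 - <<'E'
from act import *
import cv2
st(); pick((451.8,-57.5),0,33,.7,12,105); over((610.3,219.1),-.2,150)
from fit import *
for n in("side",): 
    im=viewer.read_camera(n); cv2.imwrite("pics/s1.png",im[:,:,::-1])
    k=get("loose_bottle",n,(610,219,165))
    if k is not None:
        print(fit(bottle(0,150-33),(610.3,219.1,0),{n:k.astype(float)},{},False))
cv2.imwrite("pics/s1c.png",cv2.resize(im[120:320,200:420,::-1],None,fx=3,fy=3,interpolation=cv2.INTER_CUBIC)[:600])
E
```

```text
t 2.5 tcp [ 234.9 -606.1  214.6] F [-0.5  0.9 -0.1] w 92.1 gf 0.0
down t 6.2 tcp [452.3 -57.4  33.5] F [1.1 0.2 0.5] w 64.4 gf 0.0
gripped t 6.8 tcp [452.  -57.5  33.2] F [ 0.2 -0.5  2.6] w 31.9 gf 11.9
up t 7.7 tcp [451.1 -57.6 137.3] F [-0.3  0.6 -0.6] w 31.5 gf 11.9
over t 8.9 tcp [610.2 217.2 149.3] F [-0.7 -0.2 -1.2] w 31.8 gf 11.9
(array([612.26289062, 215.11660156,   0.        ]), np.float64(0.27306347746090154))
```

View pics/s1c.png

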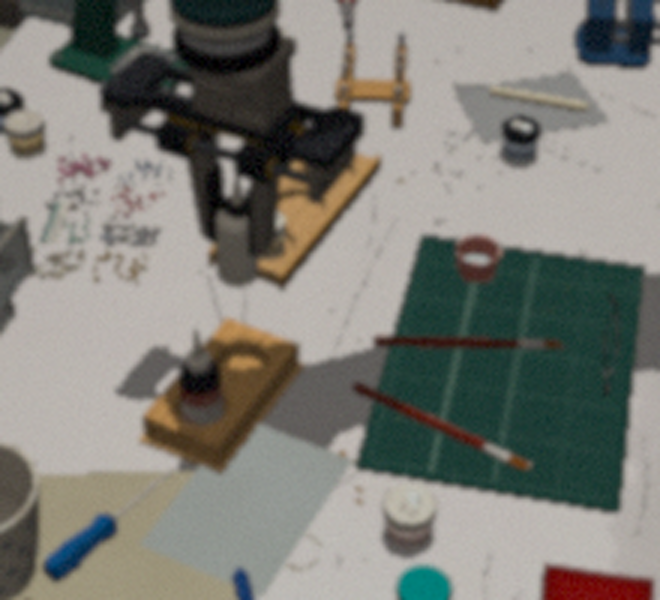

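```bash
cat >> act.py <<'E'
def guarded(xy,z,feed=80,lim=2.5,step=3):
    """lower in steps from where it is; returns height at which pushed back, or None"""
    h=robot.observe()["tcp_pos"][2]; f0=np.array(robot.observe()["contact_force"])
    while h>z:
        h=max(z,h-step); robot.servo_line([*xy,h],feed=feed); f=np.array(robot.observe()["contact_force"])-f0
        if np.linalg.norm(f)>lim: st(f"contact h={h:.1f} df={f.round(1)}"); return h
E
python3 - <<'E'
from act import *
xy=(610.3,219.1); robot.servo_line([*xy,70],feed=120); robot.hold(.3); st()
if guarded(xy,45.5,40) is None: place(xy,41,.52,80)
E
```

```text
t 10.1 tcp [610.7 219.2  70.7] F [ 0.5 -0.6  0.6] w 31.3 gf 11.9
seat h-z=0.0 f=1.9 t 14.6 tcp [610.4 219.2  41.2] F [-1.8 -0.7  1.8] w 31.6 gf 11.9
rise t 16.0 tcp [609.9 218.7 120.4] F [-0.1  1.   0.6] w 47.6 gf 0.0
```

```bash
python3 - <<'E'
from act import *
pick((438.5,342),.3,14,.65,12,90); xy=(628,-4); over(xy,.57,60)
robot.hold(.2)
if guarded(xy,22,50) is None: place(xy,18,.58,70)
from fit import *
viewer.read_camera("top");viewer.read_camera("side")
for c in("top","side"):
    for n in("jar_a","loose_bottle"):
        for d in viewer.pinpoint(n,c): print(c,n,round(d["confidence"],2),(np.array(C[c]["R"]).T@(np.array(d["at"])-C[c]["t"])).round(1))
E
```

```text
down t 18.1 tcp [438.8 342.5  14.5] F [-0.8  0.4  0.3] w 60.1 gf 0.0
gripped t 18.6 tcp [438.9 342.2  14.6] F [-0.1 -0.2  3.6] w 39.3 gf 12.0
up t 19.3 tcp [438.2 341.3 103.3] F [0.  0.3 0.1] w 39.2 gf 12.0
over t 20.8 tcp [627.7  -2.   60.1] F [-0.2  0.3  0.1] w 39.2 gf 12.0
seat h-z=0.0 f=5.0 t 26.5 tcp [628.1  -4.   18.6] F [-2.  -0.1  5. ] w 39.3 gf 12.0
rise t 27.8 tcp [627.6  -4.3  87.6] F [ 0.1 -0.2  0.1] w 53.6 gf 0.0
top jar_a 0.65 [410.2 414.8   1.4]
top jar_a 0.53 [626.   -5.    4.4]
top jar_a 0.49 [ 442.  -159.2   -2.8]
side jar_a 0.75 [ 444.9 -153.7   -1.1]
side jar_a 0.73 [412.4 413.2  -0.8]
side jar_a 0.69 [626.9  -3.    3.9]
side loose_bottle 0.67 [612.6 220.1  11.7]
```

```bash
python3 - <<'E'
from act import *
pick((441,-160.6),.3,14,.65,12,90); xy=(614.8,-64.6); over(xy,.57,60)
robot.hold(.2)
if guarded(xy,22,50) is None: place(xy,18,.58,70)
pick((455.7,227.7),-.289+np.pi/2,3.5,.4,12,80)
E
```

```text
down t 30.3 tcp [ 441.5 -160.6   14.4] F [0.7 0.8 1.3] w 60.0 gf 0.0
gripped t 30.7 tcp [ 441.4 -160.9   14.5] F [0.4 0.5 3.8] w 39.1 gf 12.0
up t 31.5 tcp [ 440.3 -160.7  103.4] F [-0.5 -0.5  0.5] w 39.1 gf 12.0
over t 32.3 tcp [613.4 -65.5  59.2] F [-1.3 -0.1 -0.5] w 39.1 gf 12.0
contact h=48.6 df=[ 1.   2.2 -0.6] t 33.5 tcp [614.7 -64.6  48.3] F [0.7 1.5 0. ] w 39.2 gf 12.0
down t 35.8 tcp [456.7 227.2   3.1] F [ 0.7 -1.1  3.9] w 39.0 gf 12.0
gripped t 36.0 tcp [455.9 227.7   3.2] F [ 0.2 -0.9  1.4] w 39.3 gf 12.0
up t 36.7 tcp [455.2 227.2  82.8] F [ 0.3 -1.  -1.1] w 39.3 gf 12.0
```

That was my mistake: a noisy force reading stopped the lowering early, and the script went on to the brush with jar_b still in the gripper. I'll look before I move anything else.

```bash
python3 - <<'E'
from act import *
import cv2
im=viewer.read_camera("side")[:,:,::-1]; tp=viewer.read_camera("top")[:,:,::-1]
cv2.imwrite("pics/s2.png",np.hstack([cv2.resize(im[170:320,270:420],(500,500),interpolation=cv2.INTER_CUBIC),cv2.resize(tp[190:270,230:278],(300,500),interpolation=cv2.INTER_CUBIC)]))
E
```

```text
(no output)
```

View pics/s2.png

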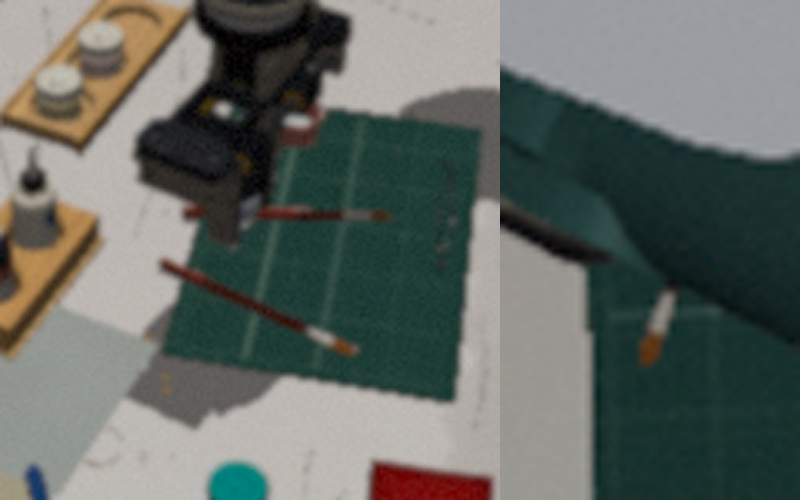

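jar_b is still gripped but slid up about 7 mm in the fingers, with its lid at side crop (245,210). The brushes look unmoved, at (185,213)–(390,216) and (165,265)–(350,350). I'll stand the jar on bare table with the fingertips almost at the surface, ease the grip open, and re-grip it properly.

```bash
python3 - <<'E'
from act import *
xy=(441,-150)
over(xy,.3,70); robot.servo_line([*xy,5],feed=100); robot.hold(.2)
robot.servo_line([*xy,1.0],feed=20); st("low"); grip(.2,3)
for o in(.428,.431,.434,.437,.44,.45,.47): grip(o); st(str(o))
grip(.62); robot.servo_line([*xy,120],feed=150)
# withdraw so that both cameras see it
robot.movep([600,-100,200],pose((600,-100,200),.3))
from fit import *
for c in("top","side"):
    viewer.read_camera(c)
    k=get("jar_b",c,(441,-150,18))
    if k is not None: print(c,fit(M["jar"],(441,-150,0),{c:k.astype(float)},{},False))
    ds=viewer.silhouettes("brush_a",c)
    for d in viewer.pinpoint("brush_a",c): print(c,"brush",round(d["confidence"],2),(np.array(C[c]["R"]).T@(np.array(d["at"])-C[c]["t"])).round(1))
im=viewer.read_camera("side")[:,:,::-1]; tp=viewer.read_camera("top")[:,:,::-1]
cv2.imwrite("pics/s3.png",np.hstack([cv2.resize(im[150:282,300:420],(528,580),interpolation=cv2.INTER_CUBIC),cv2.resize(tp[200:260,372:400],(270,580),interpolation=cv2.INTER_CUBIC)])); st()
E
```

```text
over t 38.2 tcp [ 441.6 -148.6   70.1] F [ 1.   0.4 -1. ] w 39.1 gf 12.0
low t 39.6 tcp [ 440.9 -150.     0.9] F [ 0.3 -0.6 -0.8] w 39.3 gf 12.0
0.428 t 40.0 tcp [ 441. -150.    1.] F [ 0.6 -0.1 -0.2] w 39.2 gf 3.0
0.431 t 40.2 tcp [ 441. -150.    1.] F [ 0.  -0.1  0.4] w 39.7 gf 1.0
0.434 t 40.4 tcp [ 441.1 -150.     1. ] F [-0.7 -0.3  0.5] w 39.8 gf 0.0
0.437 t 40.6 tcp [ 441. -150.    1.] F [-0.2  0.1 -0.6] w 40.3 gf 0.0
0.44 t 40.9 tcp [ 441. -150.    1.] F [-0.4  0.6 -0.7] w 40.4 gf 0.0
0.45 t 41.1 tcp [ 441. -150.    1.] F [ 1.2 -0.6 -0.8] w 41.4 gf 0.0
0.47 t 41.3 tcp [ 441. -150.    1.] F [-0.5  0.  -0.7] w 43.4 gf 0.0
top (array([ 441.43833045, -156.64919563,    0.        ]), np.float64(0.08558888076078996))
top brush 0.51 [435.7 133.3   1.3]
top brush 0.39 [440.8 232.2   4.4]
side (array([ 443.01977539, -162.77490234,    0.        ]), np.float64(0.21577622919086326))
side brush 0.67 [433.8 130.    3.8]
side brush 0.65 [441.2 231.8   3.6]
side brush 0.57 [614.  249.3   3.5]
 t 43.9 tcp [ 599.8 -100.3  200. ] F [ 0.5  0.1 -1.2] w 57.0 gf 0.0
```

View pics/s3.png

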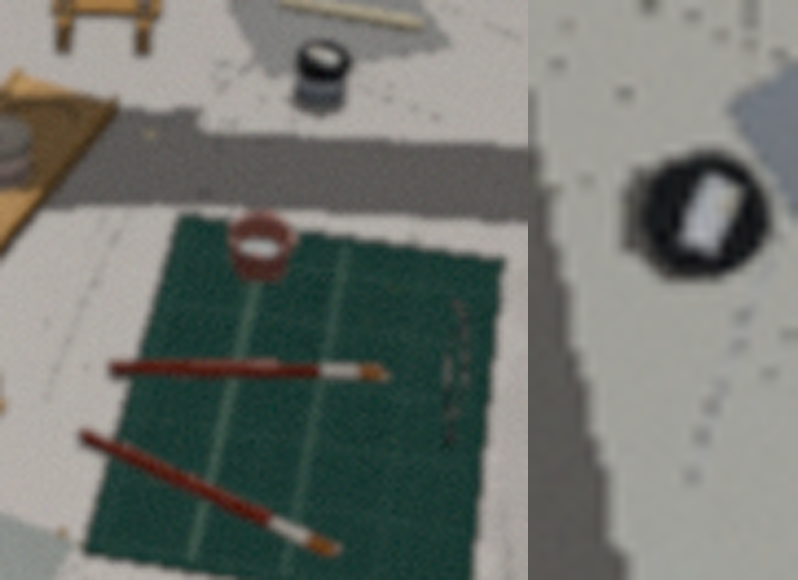

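The jar stands upright at top crop (700,215), about (441,-157) mm. Both brushes are where they were. I'll make the contact check robust to noise, have a failed placement stop the script, and re-grip along y so the jar's position is known.

```bash
cat >> act.py <<'E'
def fz(n=5):
    v=[]
    for _ in range(n): robot.hold(.02); v.append(robot.observe()["contact_force"])
    return np.mean(v,0)
def lower(xy,z,zsafe,opening,up,extra=2):
    """unhindered to zsafe (checked), then feel for the seat at z, let go, rise"""
    robot.hold(.2); f0=fz(8)[2]; h=robot.observe()["tcp_pos"][2]
    while h>z-extra:
        h=max(z+2,h-4) if h>z+2.01 else h-.5
        robot.servo_line([*xy,h],feed=60 if h>z+2 else 25); f=fz()[2]-f0
        if f>1.8: f=fz(10)[2]-f0
        if f>1.8: break
    st(f"seat h-z={h-z:.1f} f={f:.1f}")
    if h>z+1.6: raise SystemExit("early contact; still held")
    grip(opening); robot.hold(.2); robot.servo_line([*xy,h+up],feed=130); st("rise")
E
python3 - <<'E'
from act import *
pick((441.3,-157),np.pi/2,14,.68,12,90); xy=(614.8,-64.6)
assert 38<robot.observe()["grip_width"]*92<41
over(xy,.57,60); lower(xy,18,22,.58,70)
E
```

```text
down t 46.2 tcp [ 441.8 -156.9   14.4] F [ 0.5 -0.4 -0.4] w 62.7 gf 0.0
gripped t 46.7 tcp [ 441.5 -157.2   14.4] F [-0.1 -0.2  3.5] w 39.5 gf 12.0
up t 47.4 tcp [ 440.6 -157.2  103.3] F [-0.3 -0.9 -1. ] w 39.6 gf 12.0
over t 48.4 tcp [613.8 -64.9  59.1] F [-0.  -1.2  0.1] w 39.1 gf 12.0
seat h-z=0.0 f=5.8 t 53.9 tcp [614.8 -64.6  18.4] F [-2.4 -0.6  5.5] w 39.0 gf 12.0
rise t 55.2 tcp [614.3 -64.9  87.6] F [-0.2 -0.3  0.2] w 53.3 gf 0.0
```

```bash
python3 - <<'E'
from act import *
pick((455.7,227.7),-.289+np.pi/2,3.5,.4,12,80)
assert robot.observe()["grip_width"]*92>6
xy=(615,-254.8); over(xy,.205+np.pi/2,75); lower(xy,27.5,32,.25,60)
E
```

```text
down t 57.7 tcp [455.6 227.9   3.3] F [-0.7  0.4  0.2] w 36.7 gf 0.0
gripped t 58.3 tcp [455.8 227.7   3.5] F [-0.2 -0.4 -0. ] w 8.0 gf 12.0
up t 59.0 tcp [455.5 227.1  83. ] F [ 0.3 -0.6 -0.6] w 8.0 gf 12.0
over t 60.8 tcp [ 615.2 -252.9   74.7] F [0.7 0.8 0.1] w 8.1 gf 12.0
seat h-z=-0.5 f=3.9 t 67.0 tcp [ 615.1 -254.9   27.3] F [-0.4  1.2  3.5] w 8.2 gf 12.0
rise t 68.2 tcp [ 614.6 -254.8   86.8] F [ 0.2 -0.2 -0.4] w 23.0 gf 0.0
```

```bash
python3 - <<'E'
from act import *
pick((451.9,136.7),.24+np.pi/2,3.5,.4,12,80)
assert robot.observe()["grip_width"]*92>6
xy=(602,-192.2); over(xy,.205+np.pi/2,75); lower(xy,27.5,32,.25,60)
robot.movep([480,100,250],pose((480,100,250),0)); robot.hold(.3)
import cv2
im=viewer.read_camera("side")[:,:,::-1]; tp=viewer.read_camera("top")[:,:,::-1]
z=lambda a,s:cv2.resize(a,s,interpolation=cv2.INTER_CUBIC)
cv2.imwrite("pics/s4.png",np.hstack([z(im[120:290,240:380],(450,546)),z(tp[130:210,300:445][:,:],(350,193))if 0 else np.vstack([z(tp[140:200,300:440],(350,150)),z(im[120:175,295:365],(350,275)),np.zeros((121,350,3),np.uint8)])])); st()
E
```

```text
down t 71.0 tcp [451.8 136.9   3.3] F [0.3 0.8 0.1] w 36.8 gf 0.0
gripped t 71.5 tcp [452.  136.7   3.5] F [-0.2 -0.1  0.7] w 7.8 gf 12.0
up t 72.2 tcp [451.6 136.2  82.9] F [-0.1  0.2 -0.6] w 8.0 gf 12.0
over t 73.6 tcp [ 601.9 -190.    75.1] F [ 0.4 -0.1 -1. ] w 8.1 gf 12.0
seat h-z=-0.5 f=4.6 t 79.7 tcp [ 602.1 -192.2   27.3] F [-2.4 -0.3  4.6] w 8.2 gf 12.0
rise t 81.0 tcp [ 601.9 -192.6   87.4] F [ 0.7 -0.3 -0.8] w 22.9 gf 0.0
 t 83.1 tcp [480.1  99.9 249.9] F [-0.1 -0.5 -0.4] w 23.0 gf 0.0
```

View pics/s4.png

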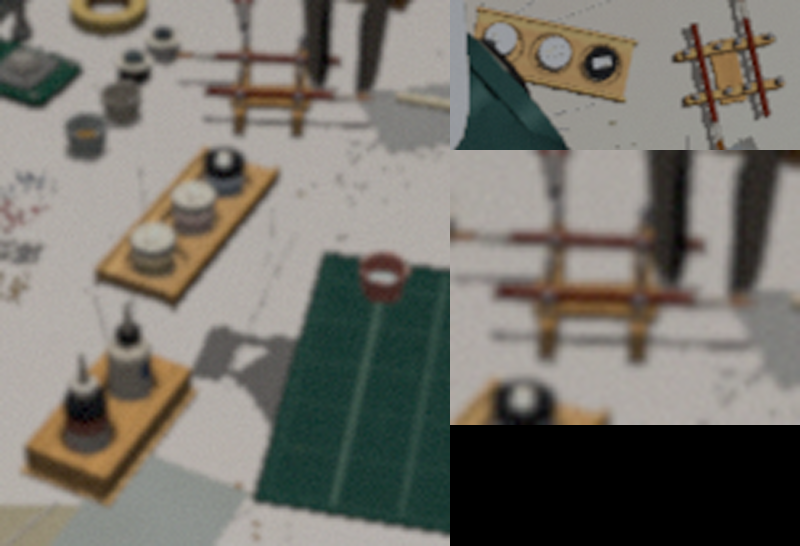

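The picture shows the bottle upright in its well at (128,350), all three jars in their nests at (153,245), (193,205) and (225,170), and both brushes across both rails, one per bay, at (260,58) and (270,92).

```bash
python3 -c "
from cell import robot
print(robot.job_done())"
```

```text
the job is handed in; nothing more can be done
None
```

The job is handed in: the white bottle, both jars and both brushes are seated in their holders at about 83 s, but partway through I lowered the gripped jar_b onto a brush by mistake and then let it down about 7 mm (estimated) onto the table to re-grip it; the last picture shows no harm from that.

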